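# Zero the tasting grinder and set six clicks

## Task

The coffee grinder on the display table has just been cleaned, so its grind setting has lost its zero. Push its spoke handles to turn the grind collar clockwise, seen from above, until you feel the burrs touch, gently and without forcing them together, then turn it back anticlockwise by exactly six clicks and leave it resting in that click. Do not disturb the catch cup, the bean hopper or the two gift boxes.

Things in the scene. Friction and masses are not known exactly. Their poses are not given: they have to be found in the camera images.
- grinder: White compact coffee grinder, fixed; origin on the table under the collar's axis, x to its back, y to its left, z up. Foot plate 175 x 124 x 20 mm, head 120 mm across up to 160 mm, collar above it. Its pose and engraved marks do not show where the burrs touch: that differs every time and is found only by feel, 10 to 19 clicks clockwise of the start.
- collar_axis (a point): Grind collar: dark knurled ring 115 mm across, 29 mm high (too wide to grip), with a bright neck 68 mm across rising to 39 mm above this point. Point: on its upright axis at spoke height, 175 mm above the table. Clockwise from above closes the burrs. 24 clicks a turn, 15 degrees each; let go less than half a click off, it springs into the click. A push of 3 to 6 N at a spoke passes a click.
- spoke_red (a point): Red-knobbed spoke of the collar. Steel rod 10 mm thick, level, sticking out of the collar from 58 to 98 mm from its axis, then a knob 19 mm thick out to 116 mm. Point: rod's centre line, 88 mm from the axis; nothing within 28 mm inwards of it, nor below it down to the grinder's foot plate (20 mm high).
- spoke_black_a (a point): Black-knobbed spoke, 120 degrees anticlockwise of the red one. Steel rod 10 mm thick, level, sticking out of the collar from 58 to 98 mm from its axis, then a knob 19 mm thick out to 116 mm. Point: rod's centre line, 88 mm from the axis; nothing within 28 mm inwards of it, nor below it down to the grinder's foot plate (20 mm high).
- spoke_black_b (a point): Black-knobbed spoke, 120 degrees clockwise of the red one. Steel rod 10 mm thick, level, sticking out of the collar from 58 to 98 mm from its axis, then a knob 19 mm thick out to 116 mm. Point: rod's centre line, 88 mm from the axis; nothing within 28 mm inwards of it, nor below it down to the grinder's foot plate (20 mm high).
- burr_turning (a point): Hidden in the head, on the axis: face of the burr that the collar raises 0.0625 mm a click (1.5 mm a turn), far less than a reading's error, so useless as a measurement. Burrs touch exactly in a click; pushed on, the collar does not click but resists as a spring, about 2.5 N at the spoke per mm (10 N at 4 mm); near 40 N they jam. Let go, it springs back to the contact click.
- burr_fixed (a point): Hidden in the head, on the axis: face of the fixed burr, 140 mm above the table. The height of burr_turning above it is the burr gap: zero at contact, 0.375 mm at six clicks.
- catch_cup: Bare metal cup, 66 mm across and 66 mm high, origin under its centre, standing loose on the grinder's foot plate (20 mm high) under the spout; leave alone
- hopper: Clear plastic bean hopper that was taken off for cleaning, 104 mm across, 95 mm high, origin under its centre, standing loose on the table in front; leave alone
- gift_box: Green gift box with a pale ribbon, 70 x 70 x 36 mm, origin under its centre, loose; leave alone. To the right of it and of the grinder stand a fixed leafy plant in a basket and picture frames, roughly half a metre high: swing past them high and close to the robot
- pink_box: Pink gift box with a pale ribbon, 65 x 65 x 36 mm, origin under its centre, loose, behind the grinder; leave alone

How it is judged (in metres and radians):
On the way:
1. the collar has been turned clockwise until the burrs touch (gap within a tenth of a click of contact) (z of burr_turning in the frame of burr_fixed below 6.25e-06 m), for 0.1 s.
At the end, for the whole second after the job is handed in: the burr gap is that of six clicks from contact (within 0.4 of a click, so the collar rests in the sixth click) (z of burr_turning in the frame of burr_fixed between 0.00035 and 0.0004 m); the robot touches nothing.
It fails at once if the burrs are jammed together: collar forced more than 0.6 of a click past contact (about 35 to 40 N at a spoke) (z of burr_turning in the frame of burr_fixed below -3.75e-05 m).
It fails at once if the catch cup is shifted more than 20 mm or tipped (distance of catch_cup from where it was at the start of the episode above 0.02 m or angle between catch_cup's own z axis and vertical above 0.3 rad).
It fails at once if the hopper is shifted more than 20 mm or tipped (distance of hopper from where it was at the start of the episode above 0.02 m or angle between hopper's own z axis and vertical above 0.3 rad).
It fails at once if the green gift box is shifted more than 20 mm or tipped (distance of gift_box from where it was at the start of the episode above 0.02 m or angle between gift_box's own z axis and vertical above 0.3 rad).
It fails at once if the pink gift box is shifted more than 20 mm or tipped (distance of pink_box from where it was at the start of the episode above 0.02 m or angle between pink_box's own z axis and vertical above 0.3 rad).
It also fails if it takes over 67 s, if anything falls off the work surface, if the arm or the gripper's body presses on something with over 40 N, if the wrist force passes 120 N, or if a joint passes its speed limit or range.

## Robot

A 6-joint arm with a two-finger parallel gripper is mounted at the origin on a cart in front of the work surface, level with it; the furniture and walls round the work are solid. World frame = base frame: x ahead of the robot, y to its left, z up, the work surface at z = 0. Lengths are in m, angles in degrees, forces in N, time in s.
With the tool pointing down it reaches from about 0.4 to 0.825 m from the base axis. Payload 7 kg.
Tool frame: the origin (TCP) lies on the mounting face of the last link; the fingertips stand 173 mm ahead of it and the grasp point (between the pads) lies 155 mm ahead of it (grip_point_offset is the distance from the TCP to the grasp point, in m); z points along the fingers, y is the line along which they close (so a half turn about z gives the same grasp; the last joint's range is limited). The gripper opens to 85 mm and grips with 20 to 120 N. Pads are 22 mm wide; open, the fingers measure 114 mm over their backs; the gripper's body (76 mm by 85 mm) begins 54 mm behind the grasp point. The pads swing forward as they close: fully open they stand 13 mm farther back than shut.
Start: joints at [-59.754, 20.546, 0.682, 0, -70.136, -16.507], TCP at [0.16, -0.656, 0.405] pointing down, gripper open.
Joint ranges: [-176.03, 176.03], [-82.01, 121.73], [-58.28, 71.71], [-173.87, 95.51], [-174.79, -0.11], [-173.66, 173.66]. Speed limits (degrees/s): [136.94, 136.94, 172.46, 180, 180, 180].

## Interface

Orientations are given as [roll, pitch, yaw] about the fixed x, y, z axes, in that order (R = Rz(yaw) Ry(pitch) Rx(roll)).
In Python, from workcell import get_state, snapshot, close_job, boxes_of, grip_point_offset gives the robot as it stands. The module is installed in compiled form; this text tells all that it offers.
- The arm moves only by the tool play_rows, never from a script. Its argument "increments" is a list that holds one entry, the list of rows, each a list of 7 numbers: the shift along the tool's x, y, z scaled (see below), then the turn, a rotation vector about the tool's x, y, z scaled (see below), then the opening, from 0 (shut) to 1 (fully open). A call has 1 to 12 rows; each row is the pose to reach, as a shift and turn from the pose commanded when the call began, along the tool's axes at that moment; what a row does not reach only later rows make up. The controller multiplies each number of a shift by 150 mm and each number of a turn by pi/4 rad. A row lasts 1/10 s, in which the tool goes at most 50 mm and 8.59 degrees, less where a joint would pass 70% of its speed; a pose out of reach is approached as far as the arm can. A call with a number of a shift or a turn outside -1 to 1 is refused whole. A call with a gripper value outside its range is refused whole. The fingers move at their own pace and stop on an object; the grip force is fixed at half the most. Time passes only in rows, so rows that repeat a pose let the fingers close. It gives the time, the measured TCP pose, the force, the opening and the grip force at its end, in the units of the state.
- get_state(): the state, without advancing time (a new reading comes with each control period).
- snapshot(name): name is "scene" or "top" or "wrist"; returns a dict with "frame" (400x640x3 uint8, blue, green, red), "mtx" (3x3 intrinsics, pixels), "dist" ([k1, k2, p1, p2, k3] as OpenCV has them; the pictures are not rectified), "rvec" (rotation vector, rad) and "tvec" (3), from world to camera coordinates, as OpenCV has them; the wrist camera has in their place "hand_eye" (4x4, takes a point from camera to tool coordinates, whose origin is the TCP and whose axes are the flange's). Camera axes: x right, y down, z forward; pixel columns grow to the right and rows downward; lengths in m; the calibration is good to about 2 mm. A picture is of the moment at which its call begins: read the wrist's pose just before it. There is no depth.
- close_job(): hands the job in; it is judged then, once.
Trained networks look in the newest picture that a camera, given by its name, has taken for a name from the list of things; names that differ only in an ending like _2 or _b are one class to them, and where a whole thing is asked for, a point or a joint stands for the part that bears it (a point fixed in the world has none). Each returns a list of dicts, best first, with "p" (0 to 1); they miss things now and then, are a little off and sometimes report something else, mostly with a low value. They report only what shows in the picture. A call takes as long as a camera call.
- boxes_of(camera, label): "position" ([x, y, z] in m, in world coordinates, good to about 4 mm: the middle of the surface that is visible of it).
The state is a dict: "time": time; "joints": joint angles; "joint_vel": joint speeds; "joint_torque": joint torques, N m; "eef_pos": TCP position; "eef_rot": TCP orientation; "wrist_force": force on the tool from outside, world axes, zero at the start; "moment": the same for the moment, N m; "grip_width": finger opening in m; "finger_force": force on a finger pad.
Only numpy, scipy, OpenCV 4.12 (cv2) and the standard library are available. Lean on these libraries where they do the work, as an engineer would, in place of code of your own. Each camera call takes 0.05 s, during which the arm holds its last target. There are 200 camera calls.

## Working session

There is one attempt and no reset: what is moved stays moved. The work goes in short steps, Python scripts to look and compute and a tool call to move; the robot and the scene stay as the last step left them, time stands still between calls to the robot, and variables do not carry over. Pictures are saved under pics/ and viewed, at most 10 in all, crops included, and the job is handed in when it is done.

Besides the shell and the picture viewer there is one more tool, called after "Call:" by a JSON object that holds its "op" and its "data", one argument or row to a line. play_rows: Moves the arm, as the interface text tells. Shifts and turns lie within -1 to 1; 1 stands for 150 mm of shift or pi/4 rad of turn. Its arguments: {"type":"object","properties":{"increments":{"type":"array"}},"required":["increments"]}

```bash
mkdir -p pics; python3 - <<'E'
from workcell import *
import cv2
s=get_state();print(s)
for c in("scene","top"):
    r=snapshot(c);cv2.imwrite(f"pics/{c}0.png",r["frame"])
    for l in("grinder","collar_axis","spoke_red","spoke_black_a","catch_cup","hopper","gift_box","pink_box"):
        print(c,l,[([round(float(v),3) for v in b["position"]],round(b["p"],2)) for b in boxes_of(c,l)[:3]])
E
```

```text
{'time': 0.0, 'joints': array([-5.97535461e+01,  2.05903580e+01,  6.33682913e-01, -2.03770888e-02,
       -7.01376686e+01, -1.65065311e+01]), 'joint_vel': array([ 0.08701881,  0.03083068, -0.00925045, -0.06111891, -0.00809853,
        0.01024151]), 'joint_torque': array([ 5.26790391e-04, -5.83319628e+01,  2.93420756e+01,  6.93654031e+00,
       -5.99825144e-03,  1.40816894e-05]), 'eef_pos': array([ 0.16026625, -0.6554861 ,  0.40377412]), 'eef_rot': array([ 1.79904101e+02, -8.44157934e-03, -1.66267009e+02]), 'wrist_force': array([0.35533146, 0.19007789, 0.34552861]), 'moment': array([-0.01386251, -0.0297821 ,  0.00272179]), 'finger_force': 0.0, 'grip_width': 0.08565086672850988}
scene grinder [([0.489, 0.298, 0.126], 0.79), ([0.45, 0.27, 0.065], 0.2)]
scene collar_axis [([0.474, 0.283, 0.188], 0.61)]
scene spoke_red []
scene spoke_black_a [([0.474, 0.278, 0.193], 0.7)]
scene catch_cup [([0.453, 0.267, 0.063], 0.56), ([0.49, 0.291, 0.127], 0.4), ([0.476, 0.276, 0.19], 0.32)]
scene hopper [([0.401, 0.013, 0.07], 0.72), ([0.473, 0.278, 0.189], 0.53)]
scene gift_box [([0.476, 0.281, 0.188], 0.39)]
scene pink_box [([0.674, 0.302, 0.032], 0.85)]
top grinder [([0.493, 0.239, 0.186], 0.95)]
top collar_axis [([0.491, 0.248, 0.192], 0.91)]
top spoke_red [([0.49, 0.244, 0.197], 0.57)]
top spoke_black_a [([0.491, 0.243, 0.191], 0.96)]
top catch_cup [([0.49, 0.239, 0.188], 0.62)]
top hopper [([0.399, -0.024, 0.034], 0.68), ([0.493, 0.238, 0.186], 0.22)]
top gift_box [([0.412, -0.15, 0.037], 0.54)]
top pink_box [([0.69, 0.298, 0.04], 0.74)]
```

View pics/top0.png

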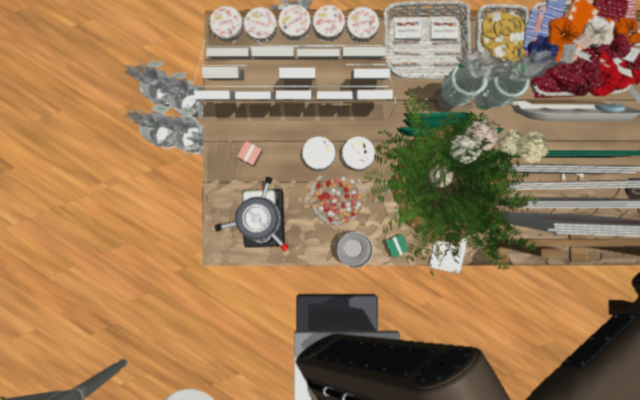

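View pics/scene0.png

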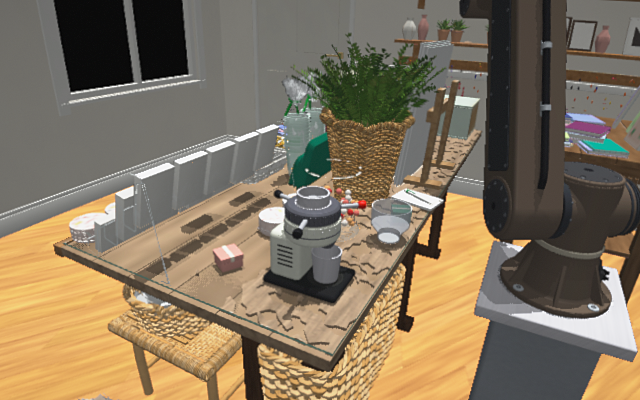

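Top view: the collar is at about (258,219), with the red knob at (284,247) and the black knobs at (269,181) and (219,227). The pink box is at (249,153), the hopper at (353,248), the green box at (396,245), and the plant to the right of them. The scene view agrees: the grinder stands clear of the plant and the cup sits at its front.

```bash
cat > h.py <<'E'
import numpy as np,cv2
from workcell import *
def pix2w(r,uv,z):
    n=cv2.undistortPoints(np.float64(uv).reshape(-1,1,2),r["mtx"],r["dist"]).reshape(-1,2)
    R=cv2.Rodrigues(np.float64(r["rvec"]))[0];t=np.float64(r["tvec"]).ravel();C=-R.T@t
    d=np.c_[n,np.ones(len(n))]@R
    return C+d*((z-C[2])/d[:,2])[:,None]
E
python3 - <<'E'
from h import *
r=snapshot("top");f=r["frame"]
print(pix2w(r,[[284,247],[269,181],[219,227],[258,219]],.175).round(4))
print("neck",pix2w(r,[[258,219]],.214).round(4))
print("plant",pix2w(r,[[390,180],[440,270],[520,220],[490,275]],.3).round(3))
print("frameL",pix2w(r,[[432,240]],.2).round(3))
w=snapshot("wrist");print(np.array(w["hand_eye"]).round(3))
c=cv2.resize(f[170:260,205:300],None,fx=6,fy=6,interpolation=cv2.INTER_CUBIC)
cv2.imwrite("pics/crop.png",c)
E
```

```text
[[0.4169 0.1785 0.175 ]
 [0.5947 0.2193 0.175 ]
 [0.4707 0.3537 0.175 ]
 [0.4921 0.2486 0.175 ]]
neck [[0.4914 0.2441 0.214 ]]
plant [[ 0.584 -0.088  0.3  ]
 [ 0.365 -0.207  0.3  ]
 [ 0.486 -0.404  0.3  ]
 [ 0.353 -0.329  0.3  ]]
frameL [[ 0.436 -0.213  0.2  ]]
[[ 0.    -0.962 -0.273  0.07 ]
 [ 1.     0.     0.    -0.001]
 [ 0.    -0.273  0.962  0.03 ]
 [ 0.     0.     0.     1.   ]]
```

View pics/crop.png

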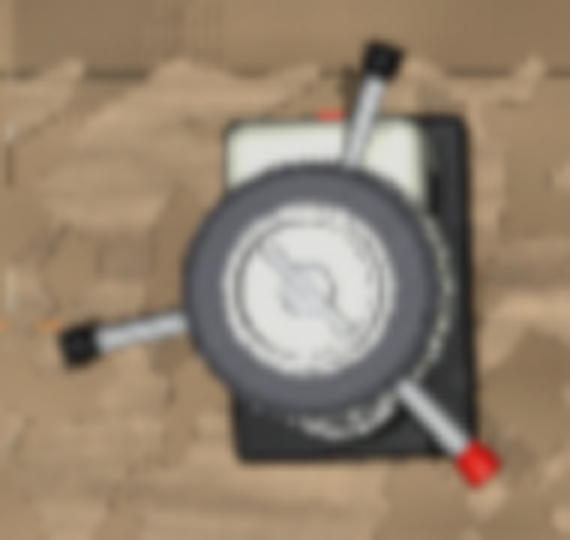

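```bash
cat >> h.py <<'E'
def rows(p,q):  # p,q=(x,y,z,yaw deg), tool pointing down
    y=np.radians(p[3]);d=np.subtract(q[:3],p[:3])
    dx=d[0]*np.cos(y)+d[1]*np.sin(y);dy=d[0]*np.sin(y)-d[1]*np.cos(y)
    return [round(v,3) for v in (dx/.15,dy/.15,-d[2]/.15,0,0,-(q[3]-p[3])/45,0)]
E
python3 - <<'E'
from h import *
r=snapshot("top")
k=pix2w(r,[[284.8,247.3],[268.8,180],[218.3,227.5]],.175)[:,:2]
c=k.mean(0);print(c,np.linalg.norm(k-c,axis=1),np.degrees(np.arctan2(*(k-c).T[::-1])))
W=[(.1603,-.6555,.4045,-166.3),(.16,-.56,.52,-134),(.18,-.44,.60,-102),(.21,-.31,.62,-70),(.29,-.2,.62,-38),(.345,-.07,.62,-6),(.36,.07,.62,26),(.36,.2,.6,58),(.45,.25,.52,92)]
for a,b in zip(W,W[1:]):print(rows(a,b))
E
```

```text
[0.49428845 0.25057411] [0.10784554 0.10764522 0.10789277] [-136.50888945  -16.5993276   103.35380635]
[np.float64(-0.149), np.float64(0.619), np.float64(-0.77), 0, 0, -0.718, 0]
[np.float64(-0.668), np.float64(0.46), np.float64(-0.533), 0, 0, -0.711, 0]
[np.float64(-0.889), np.float64(-0.015), np.float64(-0.133), 0, 0, -0.711, 0]
[np.float64(-0.507), np.float64(-0.752), np.float64(-0.0), 0, 0, -0.711, 0]
[np.float64(-0.245), np.float64(-0.909), np.float64(-0.0), 0, 0, -0.711, 0]
[np.float64(0.002), np.float64(-0.939), np.float64(-0.0), 0, 0, -0.711, 0]
[np.float64(0.38), np.float64(-0.779), np.float64(0.133), 0, 0, -0.711, 0]
[np.float64(0.601), np.float64(0.332), np.float64(0.533), 0, 0, -0.756, 0]
```

Call:
{"op": "play_rows", "data": {
  "increments": [
    [[-0.149, 0.619, -0.77, 0, 0, -0.718, 0], [-0.149, 0.619, -0.77, 0, 0, -0.718, 0], [-0.149, 0.619, -0.77, 0, 0, -0.718, 0], [-0.149, 0.619, -0.77, 0, 0, -0.718, 0], [-0.149, 0.619, -0.77, 0, 0, -0.718, 0]]
  ]
}}

```text
time: 1.55
eef_pos: [0.1599, -0.5593, 0.5223]
eef_rot: [-179.8, -0.0, -133.8]
wrist_force: [0.0, 0.2, -1.0]
grip_width: 0.0125
finger_force: 0.0
```

Call:
{"op": "play_rows", "data": {
  "increments": [
    [[-0.668, 0.46, -0.533, 0, 0, -0.711, 0], [-0.668, 0.46, -0.533, 0, 0, -0.711, 0], [-0.668, 0.46, -0.533, 0, 0, -0.711, 0], [-0.668, 0.46, -0.533, 0, 0, -0.711, 0], [-0.668, 0.46, -0.533, 0, 0, -0.711, 0]]
  ]
}}

```text
time: 2.05
eef_pos: [0.1801, -0.4397, 0.6001]
eef_rot: [-180.0, 0.0, -102.0]
wrist_force: [0.4, -0.2, 0.1]
grip_width: -0.0002
finger_force: 0.0
```

Call:
{"op": "play_rows", "data": {
  "increments": [
    [[-0.889, -0.015, -0.133, 0, 0, -0.711, 0], [-0.889, -0.015, -0.133, 0, 0, -0.711, 0], [-0.889, -0.015, -0.133, 0, 0, -0.711, 0], [-0.889, -0.015, -0.133, 0, 0, -0.711, 0], [-0.889, -0.015, -0.133, 0, 0, -0.711, 0]]
  ]
}}

```text
time: 2.55
eef_pos: [0.2104, -0.31, 0.6191]
eef_rot: [179.9, 0.1, -70.1]
wrist_force: [0.0, 0.4, 0.3]
grip_width: -0.0002
finger_force: 0.0
```

Tracking is exact.

Call:
{"op": "play_rows", "data": {
  "increments": [
    [[-0.507, -0.752, 0, 0, 0, -0.711, 0], [-0.507, -0.752, 0, 0, 0, -0.711, 0], [-0.507, -0.752, 0, 0, 0, -0.711, 0], [-0.507, -0.752, 0, 0, 0, -0.711, 0], [-0.507, -0.752, 0, 0, 0, -0.711, 0], [-0.507, -0.752, 0, 0, 0, -0.711, 0]]
  ]
}}

```text
time: 3.15
eef_pos: [0.2901, -0.2007, 0.6192]
eef_rot: [179.9, 0.1, -38.5]
wrist_force: [-0.4, 0.2, -0.0]
grip_width: -0.0002
finger_force: 0.0
```

Call:
{"op": "play_rows", "data": {
  "increments": [
    [[-0.245, -0.909, 0, 0, 0, -0.711, 0], [-0.245, -0.909, 0, 0, 0, -0.711, 0], [-0.245, -0.909, 0, 0, 0, -0.711, 0], [-0.245, -0.909, 0, 0, 0, -0.711, 0], [-0.245, -0.909, 0, 0, 0, -0.711, 0], [-0.245, -0.909, 0, 0, 0, -0.711, 0]]
  ]
}}

```text
time: 3.75
eef_pos: [0.3445, -0.0708, 0.6199]
eef_rot: [180.0, 0.0, -6.4]
wrist_force: [0.4, -0.2, -0.1]
grip_width: 0.0003
finger_force: 0.0
```

Call:
{"op": "play_rows", "data": {
  "increments": [
    [[0.002, -0.939, 0, 0, 0, -0.711, 0], [0.002, -0.939, 0, 0, 0, -0.711, 0], [0.002, -0.939, 0, 0, 0, -0.711, 0], [0.002, -0.939, 0, 0, 0, -0.711, 0], [0.002, -0.939, 0, 0, 0, -0.711, 0], [0.002, -0.939, 0, 0, 0, -0.711, 0]]
  ]
}}

```text
time: 4.35
eef_pos: [0.3595, 0.069, 0.6202]
eef_rot: [180.0, -0.0, 25.6]
wrist_force: [-0.4, -0.9, 0.3]
grip_width: 0.0001
finger_force: 0.0
```

Call:
{"op": "play_rows", "data": {
  "increments": [
    [[0.38, -0.779, 0.133, 0, 0, -0.711, 0], [0.38, -0.779, 0.133, 0, 0, -0.711, 0], [0.38, -0.779, 0.133, 0, 0, -0.711, 0], [0.38, -0.779, 0.133, 0, 0, -0.711, 0], [0.38, -0.779, 0.133, 0, 0, -0.711, 0], [0.38, -0.779, 0.133, 0, 0, -0.711, 0]]
  ]
}}

```text
time: 4.95
eef_pos: [0.3597, 0.1989, 0.6005]
eef_rot: [180.0, -0.0, 57.6]
wrist_force: [-0.3, -0.2, -0.2]
grip_width: -0.0
finger_force: 0.0
```

Call:
{"op": "play_rows", "data": {
  "increments": [
    [[0.601, 0.332, 0.533, 0, 0, -0.756, 0], [0.601, 0.332, 0.533, 0, 0, -0.756, 0], [0.601, 0.332, 0.533, 0, 0, -0.756, 0], [0.601, 0.332, 0.533, 0, 0, -0.756, 0], [0.601, 0.332, 0.533, 0, 0, -0.756, 0], [0.601, 0.332, 0.533, 0, 0, -0.756, 0]]
  ]
}}

```text
time: 5.55
eef_pos: [0.4496, 0.2491, 0.521]
eef_rot: [179.9, -0.0, 91.6]
wrist_force: [-0.1, 0.4, 0.8]
grip_width: 0.0001
finger_force: 0.0
```

```bash
cat >> h.py <<'E'
C=np.array([.4943,.2506])
def fp(phi,z=.336,r=.079):
    a=np.radians(phi);return (C[0]+r*np.cos(a),C[1]+r*np.sin(a),z,phi+90)
def here():
    s=get_state();return (*s["eef_pos"],s["eef_rot"][2])
E
python3 - <<'E'
from h import *
s=get_state();print(s["time"],s["joints"].round(1),np.round(here(),4))
p=(.45,.25,.52,92);q=fp(4,.44);print(rows(p,q));print(rows(q,fp(4)))
q=fp(4)
print(np.round(q,4))
for t in (0,-20,-40): print(rows(fp(t),fp(t-5)))
E
```

```text
5.55 [ 50.9   1.9  -8.    0.  -80.1 130.7] [ 0.4496  0.2491  0.521  91.5655]
[np.float64(0.012), np.float64(0.822), np.float64(0.533), 0, 0, -0.044, 0]
[np.float64(0.0), np.float64(0.0), np.float64(0.693), 0, 0, 0.0, 0]
[ 0.5731  0.2561  0.336  94.    ]
[np.float64(-0.046), np.float64(-0.002), np.float64(-0.0), 0, 0, 0.111, 0]
[np.float64(-0.046), np.float64(-0.002), np.float64(-0.0), 0, 0, 0.111, 0]
[np.float64(-0.046), np.float64(-0.002), np.float64(-0.0), 0, 0, 0.111, 0]
```

Call:
{"op": "play_rows", "data": {
  "increments": [
    [[0.012, 0.822, 0.533, 0, 0, -0.044, 0], [0.012, 0.822, 0.533, 0, 0, -0.044, 0], [0.012, 0.822, 0.533, 0, 0, -0.044, 0], [0.012, 0.822, 0.533, 0, 0, -0.044, 0], [0.012, 0.822, 0.533, 0, 0, -0.044, 0]]
  ]
}}

```text
time: 6.05
eef_pos: [0.573, 0.2558, 0.4399]
eef_rot: [-180.0, 0.0, 93.7]
wrist_force: [-0.1, -0.6, 0.9]
grip_width: -0.0001
finger_force: 0.0
```

```bash
python3 - <<'E'
from h import *
print(np.round(here(),4))
r=snapshot("top");w=snapshot("wrist")
g=cv2.resize(r["frame"][150:275,180:340],None,fx=4,fy=4)
cv2.imwrite("pics/a.png",g);cv2.imwrite("pics/w.png",w["frame"])
for n in(6,):
  for i in range(1,13):
    a=np.radians(3.75*i);print([round(float(-.5267*np.sin(a)),3),round(float(-.5267*(1-np.cos(a))),3),0,0,0,round(3.75*i/45,3),0],end=",")
E
```

```text
[ 0.573   0.2558  0.4399 93.6962]
[-0.034, -0.001, 0, 0, 0, 0.083, 0],[-0.069, -0.005, 0, 0, 0, 0.167, 0],[-0.103, -0.01, 0, 0, 0, 0.25, 0],[-0.136, -0.018, 0, 0, 0, 0.333, 0],[-0.169, -0.028, 0, 0, 0, 0.417, 0],[-0.202, -0.04, 0, 0, 0, 0.5, 0],[-0.233, -0.054, 0, 0, 0, 0.583, 0],[-0.263, -0.071, 0, 0, 0, 0.667, 0],[-0.293, -0.089, 0, 0, 0, 0.75, 0],[-0.321, -0.109, 0, 0, 0, 0.833, 0],[-0.347, -0.131, 0, 0, 0, 0.917, 0],[-0.372, -0.154, 0, 0, 0, 1.0, 0],
```

View pics/w.png

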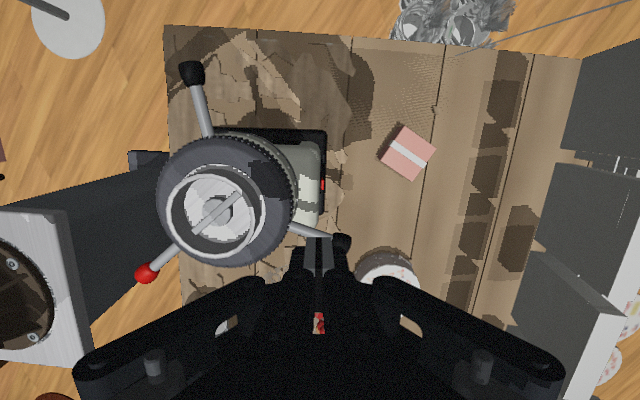

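Wrist view: the black_a rod runs from (290,225) to (345,243), with the shut fingertips above it at (317,245). The pink box at (407,153) is well clear. Next I descend on the anticlockwise side of the rod.

Call:
{"op": "play_rows", "data": {
  "increments": [
    [[0, 0, 0.25, 0, 0, 0, 0], [0, 0, 0.4, 0, 0, 0, 0], [0, 0, 0.55, 0, 0, 0, 0], [0, 0, 0.693, 0, 0, 0, 0], [0, 0, 0.693, 0, 0, 0, 0], [0, 0, 0.693, 0, 0, 0, 0]]
  ]
}}

```text
time: 6.75
eef_pos: [0.5722, 0.2567, 0.3386]
eef_rot: [179.9, -0.1, 94.0]
wrist_force: [-0.3, -0.0, 0.2]
grip_width: 0.0
finger_force: 0.0
```

Call:
{"op": "play_rows", "data": {
  "increments": [
    [[-0.034, -0.001, 0, 0, 0, 0.083, 0], [-0.069, -0.005, 0, 0, 0, 0.167, 0], [-0.103, -0.01, 0, 0, 0, 0.25, 0], [-0.136, -0.018, 0, 0, 0, 0.333, 0], [-0.136, -0.018, 0, 0, 0, 0.333, 0]]
  ]
}}

```text
time: 7.25
eef_pos: [0.5714, 0.236, 0.3391]
eef_rot: [179.8, -0.2, 79.0]
wrist_force: [0.3, -0.2, 0.1]
grip_width: -0.0001
finger_force: 0.3
```

Call:
{"op": "play_rows", "data": {
  "increments": [
    [[-0.034, -0.001, 0.013, 0, 0, 0.083, 0], [-0.069, -0.005, 0.027, 0, 0, 0.167, 0], [-0.103, -0.01, 0.027, 0, 0, 0.25, 0]]
  ]
}}

```text
time: 7.55
eef_pos: [0.5673, 0.2217, 0.3341]
eef_rot: [179.9, -0.2, 67.8]
wrist_force: [-0.1, 3.5, -0.4]
grip_width: 0.0001
finger_force: 2.1
```

```bash
python3 - <<'E'
from h import *
s=get_state();print(np.round(here(),4),s["wrist_force"],s["finger_force"])
r=snapshot("top");w=snapshot("wrist")
g=cv2.resize(r["frame"][170:260,205:300],None,fx=5,fy=5,interpolation=cv2.INTER_CUBIC)
cv2.imwrite("pics/b.png",np.hstack([g[:400],cv2.resize(w["frame"],None,fx=.5,fy=1)[:400]]))
E
```

```text
[ 0.5673  0.2217  0.3341 67.7623] [-0.11538399  3.50961098 -0.38566247] 2.0590634644031525
```

View pics/b.png

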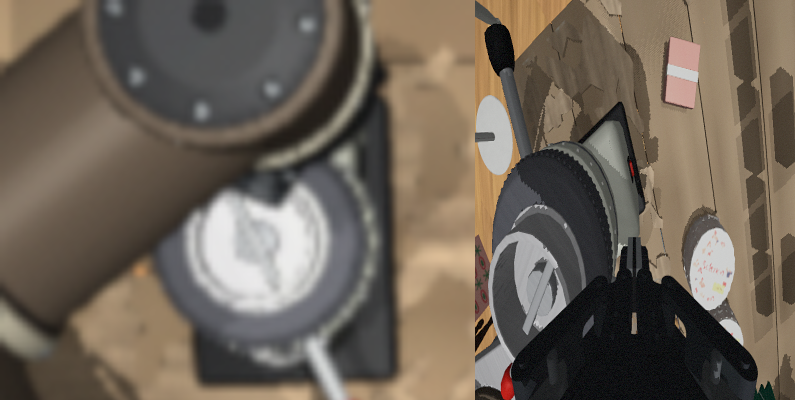

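Wrist half: the finger is at the rod, and the spokes have turned with it, at about 3.5 N. I can push on quickly to just before the earliest possible contact.

Call:
{"op": "play_rows", "data": {
  "increments": [
    [[-0.034, -0.001, 0, 0, 0, 0.083, 0], [-0.069, -0.005, 0, 0, 0, 0.167, 0], [-0.103, -0.01, 0, 0, 0, 0.25, 0], [-0.136, -0.018, 0, 0, 0, 0.333, 0], [-0.169, -0.028, 0, 0, 0, 0.417, 0], [-0.202, -0.04, 0, 0, 0, 0.5, 0], [-0.233, -0.054, 0, 0, 0, 0.583, 0], [-0.263, -0.071, 0, 0, 0, 0.667, 0], [-0.293, -0.089, 0, 0, 0, 0.75, 0], [-0.321, -0.109, 0, 0, 0, 0.833, 0], [-0.347, -0.131, 0, 0, 0, 0.917, 0]]
  ]
}}

```text
time: 8.75
eef_pos: [0.5291, 0.1803, 0.3333]
eef_rot: [180.0, -0.1, 26.6]
wrist_force: [0.0, -0.9, 0.0]
grip_width: 0.0001
finger_force: 0.0
```

Call:
{"op": "play_rows", "data": {
  "increments": [
    [[-0.034, -0.001, 0, 0, 0, 0.083, 0], [-0.069, -0.005, 0, 0, 0, 0.167, 0], [-0.103, -0.01, 0, 0, 0, 0.25, 0], [-0.136, -0.018, 0, 0, 0, 0.333, 0], [-0.169, -0.028, 0, 0, 0, 0.417, 0], [-0.202, -0.04, 0, 0, 0, 0.5, 0], [-0.233, -0.054, 0, 0, 0, 0.583, 0], [-0.263, -0.071, 0, 0, 0, 0.667, 0], [-0.293, -0.089, 0, 0, 0, 0.75, 0], [-0.321, -0.109, 0, 0, 0, 0.833, 0], [-0.347, -0.131, 0, 0, 0, 0.917, 0]]
  ]
}}

```text
time: 9.85
eef_pos: [0.4737, 0.1745, 0.3333]
eef_rot: [-180.0, -0.1, -14.7]
wrist_force: [1.9, -1.6, -0.2]
grip_width: 0.0001
finger_force: 0.8
```

```bash
python3 - <<'E'
from h import *
p=here();print(p,np.hypot(p[0]-C[0],p[1]-C[1]),np.degrees(np.arctan2(p[1]-C[1],p[0]-C[0])));print(get_state()["joints"].round(1),get_state()["wrist_force"])
E
```

```text
(np.float64(0.47368743885660347), np.float64(0.17448370654983242), np.float64(0.33328478905582026), np.float64(-14.696248687999994)) 0.07885789627857367 -105.15247725839293
[ 42.6   8.  -26.3   0.1 -55.6  32.7] [ 1.94163876 -1.5900603  -0.20725517]
```

Call:
{"op": "play_rows", "data": {
  "increments": [
    [[-0.034, -0.001, 0, 0, 0, 0.083, 0], [-0.069, -0.005, 0, 0, 0, 0.167, 0], [-0.103, -0.01, 0, 0, 0, 0.25, 0], [-0.136, -0.018, 0, 0, 0, 0.333, 0], [-0.169, -0.028, 0, 0, 0, 0.417, 0], [-0.202, -0.04, 0, 0, 0, 0.5, 0], [-0.233, -0.054, 0, 0, 0, 0.583, 0], [-0.263, -0.071, 0, 0, 0, 0.667, 0], [-0.293, -0.089, 0, 0, 0, 0.75, 0], [-0.321, -0.109, 0, 0, 0, 0.833, 0], [-0.347, -0.131, 0, 0, 0, 0.917, 0], [-0.372, -0.154, 0, 0, 0, 1.0, 0]]
  ]
}}

```text
time: 11.05
eef_pos: [0.4254, 0.211, 0.3331]
eef_rot: [-180.0, -0.0, -59.7]
wrist_force: [-1.0, -0.9, 0.8]
grip_width: -0.0001
finger_force: 0.7
```

Call:
{"op": "play_rows", "data": {
  "increments": [
    [[-0.023, -0.001, 0, 0, 0, 0.056, 0], [-0.046, -0.002, 0, 0, 0, 0.111, 0]]
  ]
}}

```text
time: 11.25
eef_pos: [0.4223, 0.2175, 0.3332]
eef_rot: [-179.9, 0.0, -64.6]
wrist_force: [0.2, 0.2, 0.0]
grip_width: 0.0
finger_force: 0.0
```

Call:
{"op": "play_rows", "data": {
  "increments": [
    [[-0.018, -0.001, 0, 0, 0, 0.044, 0], [-0.037, -0.001, 0, 0, 0, 0.089, 0], [-0.037, -0.001, 0, 0, 0, 0.089, 0]]
  ]
}}

```text
time: 11.55
eef_pos: [0.4201, 0.2223, 0.3331]
eef_rot: [-180.0, -0.0, -68.6]
wrist_force: [1.0, -2.1, 1.8]
grip_width: 0.0003
finger_force: 1.1
```

Call:
{"op": "play_rows", "data": {
  "increments": [
    [[-0.034, -0.001, 0, 0, 0, 0.083, 0], [-0.069, -0.005, 0, 0, 0, 0.167, 0], [-0.103, -0.01, 0, 0, 0, 0.25, 0], [-0.136, -0.018, 0, 0, 0, 0.333, 0], [-0.136, -0.018, 0, 0, 0, 0.333, 0]]
  ]
}}

```text
time: 12.05
eef_pos: [0.4152, 0.2424, 0.3327]
eef_rot: [-180.0, -0.0, -83.6]
wrist_force: [0.5, -1.7, 1.1]
grip_width: -0.0004
finger_force: 0.8
```

Call:
{"op": "play_rows", "data": {
  "increments": [
    [[-0.034, -0.001, 0, 0, 0, 0.083, 0], [-0.069, -0.005, 0, 0, 0, 0.167, 0], [-0.103, -0.01, 0, 0, 0, 0.25, 0], [-0.136, -0.018, 0, 0, 0, 0.333, 0], [-0.136, -0.018, 0, 0, 0, 0.333, 0]]
  ]
}}

```text
time: 12.55
eef_pos: [0.4157, 0.2629, 0.3325]
eef_rot: [180.0, -0.0, -98.6]
wrist_force: [-0.2, -2.1, 0.9]
grip_width: 0.0004
finger_force: 0.7
```

Call:
{"op": "play_rows", "data": {
  "increments": [
    [[-0.034, -0.001, 0, 0, 0, 0.083, 0], [-0.069, -0.005, 0, 0, 0, 0.167, 0], [-0.103, -0.01, 0, 0, 0, 0.25, 0], [-0.136, -0.018, 0, 0, 0, 0.333, 0], [-0.136, -0.018, 0, 0, 0, 0.333, 0]]
  ]
}}

```text
time: 13.05
eef_pos: [0.4201, 0.2798, 0.3315]
eef_rot: [179.9, -0.5, -113.6]
wrist_force: [-6.5, -13.1, 7.8]
grip_width: 0.0002
finger_force: 7.1
```

Call:
{"op": "play_rows", "data": {
  "increments": [
    [[0, 0, 0, 0, 0, 0, 0], [0, 0, 0, 0, 0, 0, 0]]
  ]
}}

```text
time: 13.25
eef_pos: [0.4201, 0.2796, 0.3315]
eef_rot: [179.9, -0.4, -113.5]
wrist_force: [-6.7, -11.7, 6.9]
grip_width: -0.0
finger_force: 6.8
```

Call:
{"op": "play_rows", "data": {
  "increments": [
    [[0.034, -0.001, 0, 0, 0, -0.083, 0], [0.069, -0.005, 0, 0, 0, -0.167, 0], [0.103, -0.01, 0, 0, 0, -0.25, 0], [0.103, -0.01, -0.25, 0, 0, -0.25, 0], [0.103, -0.01, -0.5, 0, 0, -0.25, 0], [0.103, -0.01, -0.5, 0, 0, -0.25, 0]]
  ]
}}

```text
time: 13.85
eef_pos: [0.4177, 0.2687, 0.4127]
eef_rot: [-179.7, 0.5, -102.1]
wrist_force: [0.9, -0.6, -0.6]
grip_width: 0.0001
finger_force: 0.0
```

```bash
python3 - <<'E'
from h import *
p=here();print(np.round(p,4),get_state()["joints"].round(1),get_state()["wrist_force"])
r=snapshot("top");w=snapshot("wrist")
cv2.imwrite("pics/c.png",np.vstack([cv2.resize(r["frame"][170:260,205:300],(422,400),interpolation=cv2.INTER_CUBIC)]))
q=fp(-232,.408);q=(*q[:3],q[3]);p0=fp(-203.4+11.25,.408)
print(p0,q,rows(p0,q))
E
```

```text
[   0.4177    0.2687    0.4127 -102.1403] [ 55.5   3.  -20.8   0.1 -65.6 -67.7] [ 0.86091223 -0.57641067 -0.63293647]
(np.float64(0.41706960491658157), np.float64(0.2672272690258831), 0.408, -102.15) (np.float64(0.44566274344927304), np.float64(0.31285284953493103), 0.408, -142) [np.float64(-0.337), np.float64(-0.122), np.float64(-0.0), 0, 0, 0.886, 0]
```

View pics/c.png

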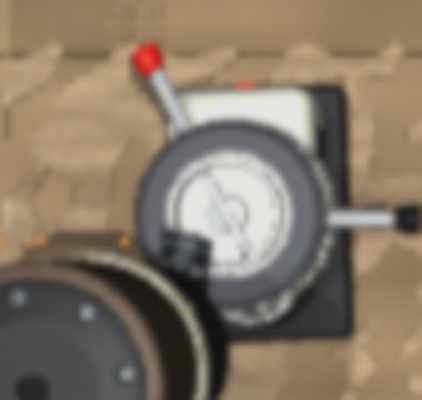

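The top crop shows the collar released at contact, with the red knob at crop (147,59) and black_b at (408,218). The spoke to push now lies under the arm at lower left.

```bash
python3 - <<'E'
from h import *
r=snapshot("top")
k=pix2w(r,[[205+147/4.444,170+59/4.444],[205+408/4.444,170+218/4.444]],.175)[:,:2]-C
print(np.linalg.norm(k,axis=1),np.degrees(np.arctan2(k[:,1],k[:,0])))
E
```

```text
[0.1079317  0.10652231] [ 28.97619944 -91.32792065]
```

Call:
{"op": "play_rows", "data": {
  "increments": [
    [[-0.337, -0.122, 0, 0, 0, 0.886, 0], [-0.337, -0.122, 0, 0, 0, 0.886, 0], [-0.337, -0.122, 0, 0, 0, 0.886, 0], [-0.337, -0.122, 0, 0, 0, 0.886, 0], [-0.337, -0.122, 0, 0, 0, 0.886, 0], [-0.337, -0.122, 0, 0, 0, 0.886, 0]]
  ]
}}

```text
time: 14.6
eef_pos: [0.4452, 0.3132, 0.4058]
eef_rot: [-180.0, -0.1, -142.3]
wrist_force: [-0.0, -0.0, 0.5]
grip_width: 0.0001
finger_force: 0.0
```

```bash
python3 - <<'E'
from h import *
p=here();print(np.round(p,4));print(rows(p,fp(-232,.334)))
E
```

```text
[   0.4452    0.3132    0.4058 -142.3051]
[np.float64(-0.001), np.float64(-0.004), np.float64(0.479), 0, 0, np.float64(-0.007), 0]
```

Contact is at 13 clicks, matching the expected 28.4 / -91.6 degrees. Next I descend on the other side and push back.

Call:
{"op": "play_rows", "data": {
  "increments": [
    [[0, 0, 0.25, 0, 0, 0, 0], [0, 0, 0.4, 0, 0, 0, 0], [0, 0, 0.48, 0, 0, 0, 0], [0, 0, 0.48, 0, 0, 0, 0], [0, 0, 0.48, 0, 0, 0, 0]]
  ]
}}

```text
time: 15.1
eef_pos: [0.4457, 0.3136, 0.3358]
eef_rot: [-180.0, 0.0, -142.2]
wrist_force: [0.1, -0.1, 1.1]
grip_width: -0.0002
finger_force: 0.0
```

Call:
{"op": "play_rows", "data": {
  "increments": [
    [[0.034, -0.001, 0, 0, 0, -0.083, 0], [0.069, -0.005, 0, 0, 0, -0.167, 0], [0.103, -0.01, 0, 0, 0, -0.25, 0], [0.136, -0.018, 0, 0, 0, -0.333, 0], [0.169, -0.028, 0, 0, 0, -0.417, 0], [0.202, -0.04, 0, 0, 0, -0.5, 0], [0.233, -0.054, 0, 0, 0, -0.583, 0], [0.263, -0.071, 0, 0, 0, -0.667, 0], [0.293, -0.089, 0, 0, 0, -0.75, 0], [0.321, -0.109, 0, 0, 0, -0.833, 0], [0.347, -0.131, 0, 0, 0, -0.917, 0], [0.372, -0.154, 0, 0, 0, -1.0, 0]]
  ]
}}

```text
time: 16.3
eef_pos: [0.4156, 0.2618, 0.3371]
eef_rot: [-179.9, 0.2, -97.1]
wrist_force: [-0.5, 2.7, -1.0]
grip_width: -0.0001
finger_force: 1.3
```

Call:
{"op": "play_rows", "data": {
  "increments": [
    [[0.034, -0.001, 0, 0, 0, -0.083, 0], [0.069, -0.005, 0, 0, 0, -0.167, 0], [0.103, -0.01, 0, 0, 0, -0.25, 0], [0.136, -0.018, 0, 0, 0, -0.333, 0], [0.169, -0.028, 0, 0, 0, -0.417, 0], [0.202, -0.04, 0, 0, 0, -0.5, 0], [0.233, -0.054, 0, 0, 0, -0.583, 0], [0.263, -0.071, 0, 0, 0, -0.667, 0], [0.293, -0.089, 0, 0, 0, -0.75, 0], [0.321, -0.109, 0, 0, 0, -0.833, 0], [0.347, -0.131, 0, 0, 0, -0.917, 0], [0.347, -0.131, 0, 0, 0, -0.917, 0]]
  ]
}}

```text
time: 17.5
eef_pos: [0.4287, 0.207, 0.3368]
eef_rot: [-179.8, 0.0, -56.0]
wrist_force: [-0.1, 1.5, 0.7]
grip_width: 0.0
finger_force: 0.4
```

```bash
python3 - <<'E'
from h import *
p=here();print(np.round(p,4),get_state()["wrist_force"]);print(np.degrees(np.arctan2(p[1]-C[1],p[0]-C[0])),np.hypot(p[0]-C[0],p[1]-C[1]))
E
```

```text
[  0.4287   0.207    0.3368 -55.9609] [-0.14071001  1.46215346  0.6668161 ]
-146.418923535022 0.07877618094352332
```

Call:
{"op": "play_rows", "data": {
  "increments": [
    [[0.034, -0.001, 0, 0, 0, -0.083, 0], [0.069, -0.005, 0, 0, 0, -0.167, 0], [0.091, -0.008, 0, 0, 0, -0.222, 0], [0.091, -0.008, 0, 0, 0, -0.222, 0]]
  ]
}}

```text
time: 17.9
eef_pos: [0.4371, 0.1962, 0.3361]
eef_rot: [-179.9, -0.0, -46.1]
wrist_force: [-0.7, 0.2, 0.0]
grip_width: -0.0001
finger_force: 0.0
```

Call:
{"op": "play_rows", "data": {
  "increments": [
    [[-0.05, 0, 0, 0, 0, 0, 0], [-0.05, 0, -0.2, 0, 0, 0, 0], [-0.05, 0, -0.5, 0, 0, 0, 0], [-0.05, 0, -0.8, 0, 0, 0, 0], [-0.05, 0, -0.95, 0, 0, 0, 0], [-0.05, 0, -0.95, 0, 0, 0, 0]]
  ]
}}

```text
time: 18.5
eef_pos: [0.4316, 0.2022, 0.482]
eef_rot: [-179.6, -0.0, -46.1]
wrist_force: [-0.4, 0.2, -0.6]
grip_width: -0.0001
finger_force: 0.0
```

```bash
python3 - <<'E'
from h import *
print(np.round(here(),4))
r=snapshot("top")
cv2.imwrite("pics/d.png",cv2.resize(r["frame"][160:270,190:310],None,fx=5,fy=5,interpolation=cv2.INTER_CUBIC))
E
```

```text
[  0.4316   0.2022   0.482  -46.13  ]
```

View pics/d.png

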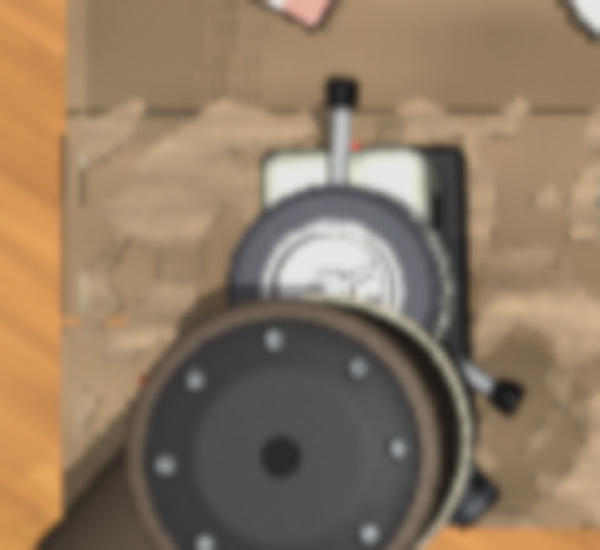

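The crop shows black_b at (342,92) and black_a at (508,395), with the gripper lifted clear.

```bash
python3 - <<'E'
from h import *
r=snapshot("top")
k=pix2w(r,[[258.4,178.4],[291.6,239]],.175)[:,:2]-C
print(np.linalg.norm(k,axis=1),np.degrees(np.arctan2(k[:,1],k[:,0])), "expect -1.6,-121.6")
E
```

```text
[0.10757336 0.1081457 ] [  -1.40369801 -121.20379444] expect -1.6,-121.6
```

```bash
python3 -c "
from workcell import *
print(close_job())"
```

```text
the job is handed in; nothing more can be done
None
```

I felt the burrs touch 13 clicks clockwise of the start (about 15 N at the spoke), then turned the collar back six clicks; the camera puts it within half a degree of that click, the gripper is clear, and the job is handed in (no verdict was returned).

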